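# Cap the sensor can and hold it in free air above its test box

## Task

On this test bench, set the loose aluminium cap spigot-down onto the open sensor can standing in the ring nest of the test box, lowering it rather than dropping it, and let go so that it sits seated and level all round. Then grip the can itself by its wall and lift it, cap on, straight up out of the nest, and hold it upright and still in the air above the nest with its bottom about 10 cm above the top of the box, for the free-air reading. Finish while holding it there: do not put it down or let go, and leave the mug, screwdriver and small spare can alone.

Things in the scene. Friction and masses are not known exactly. Their poses are not given: they have to be found in the camera images.
- can: Sensor can: upright open-topped round black plastic can, 58 mm outside diameter, 90 mm high, wall 4 mm (bore 50 mm), about 0.3 kg. Origin at the centre of its underside, z up. Starts upright, loose in the ring nest on the test box. With the cap on, its wall can still be gripped across the diameter from above, just below the rim, at any yaw.
- can_rim (a point): Centre of the can's mouth, at the height of the rim (90 mm above the can's underside), moving with the can; z up along the can's axis.
- cap: Loose round aluminium cap, 80 g, on the bench, standing on its spigot. Bottom up: spigot 47 mm dia, 8 high, foot chamfered 2 mm (1.5 mm radial play in the can); flange 54 dia, from 8 to 14 mm, which rests on the can's rim; grip stub 24 dia, from 14 to 40 mm. Origin: centre of the spigot's underside, z up. Seated, the origin is 8 mm below can_rim, the stub's top 32 mm above it.
- testbox: The test box, fixed to the bench: a low grey metal box 140 (x) x 180 (y) x 45 mm high, at some yaw. Origin at the centre of its underside, z up. On top it carries the ring nest, off centre, and on the other half low terminals and a knob (up to 12 mm high).
- nest (a point): Centre of the ring nest's floor, on the top face of the test box (45 mm above the bench). The nest is a fixed aluminium ring 76 mm outside, 63 mm inside, 12 mm high, in which the can stands with 2.5 mm of radial play.
- mug: Bystander: white ceramic mug, 80 mm diameter, 90 mm high, handle to its +y. Origin under its centre. Leave alone.
- driver: Bystander: screwdriver, 180 mm long, lying along its x axis on the bench. Leave alone.
- spare: Bystander: small closed spare can, black, 36 mm diameter, 60 mm high with its stub, standing on the bench. Origin under its centre. Leave alone.
Mind the look-alikes: they are no part of the job. There is more than one size of the can; the job needs the smaller. Of the things shaped like the cap, the aluminium one is meant.

How it is judged:
By the outcome, as a careful person would: the job done as asked, in the order asked, and still so for the second after the job is handed in, while the arm keeps its last pose, push and grip.
It also fails if it takes over 48 s, if anything falls off the work surface, if the arm or the gripper's body presses on something with over 40 N, if the wrist force passes 120 N, or if a joint passes its speed limit or range.

## Robot

A 6-joint arm with a two-finger parallel gripper is mounted at the origin on the work surface. World frame = base frame: x ahead of the robot, y to its left, z up, the work surface at z = 0. Lengths are in mm, angles in rad, forces in N, time in s.
With the tool pointing down it reaches from about 250 to 850 mm from the base axis. Payload 12.5 kg.
Tool frame: the origin (TCP) lies at the very end of the fingers, on their centre line; the grasp point (between the pads) lies robot.pinch_z behind it (robot.pinch_z is the distance from the TCP to the grasp point, in mm); z points along the fingers, y is the line along which they close (so a half turn about z gives the same grasp; the last joint's range is limited). The gripper opens to 93 mm and grips with 3 to 60 N. Pads are 15 mm wide; open, the fingers measure 128 mm over their backs; the gripper's body (75 mm by 188 mm) begins 65 mm behind the grasp point.
Start: joints at [-1.27, 0.351, 1.652, -0, 1.139, -0.085], TCP at [206.983, -509.551, 218.633] pointing down, gripper open.
Joint ranges: [-2.75, 2.75], [-0.79, 2.1], [0.01, 2.65], [-1.57, 4.71], [0.07, 3.14], [-2.87, 2.87]. Speed limits (rad/s): [2.22, 2.22, 2.79, 3.14, 3.14, 3.14].

## Interface

Orientations are given as a unit quaternion [x, y, z, w].
In Python, from workcell import robot gives the robot as it stands. Calls block until the motion is done:
- robot.goto(position, orientation): joint-space move of the TCP to a pose.
- robot.line_to(position, ori=None, speed=150, max_force=None): straight line of the TCP; ori=None keeps the orientation; speed is the mean speed in mm/s. With max_force (N) it stops when the force on the tool has changed by that much, and returns True; else False.
- robot.set_joints(angles): joint-space move.
- robot.set_gripper(opening): finger opening in mm; the grip force is fixed at half the most; returns when the fingers have stopped.
- robot.sleep(seconds).
- robot.solve_ik(position, orientation): joint angles nearest the present ones, or None.
- robot.get_obs(): the state.
- robot.get_image(name): name is "scene" or "top" or "wrist"; returns the picture (420x560x3 uint8, red, green, blue); there is no depth.
- robot.camera_model(name): a dict with "K" (3x3 intrinsics, pixels), "view" (4x4, takes a point from world to camera coordinates). Camera axes: x right, y up, looking along -z (the intrinsics and any distortion apply to the point x, -y, -z); pixel columns grow to the right and rows downward; lengths in mm; the calibration is good to about 2 mm. A picture is of the moment at which its call begins: read the wrist's pose just before it. camera_model takes no time and is no camera call; for the wrist camera it gives the pose at the moment of the call.
A pose or a line that the arm cannot do raises robot.IKError and nothing moves.
- robot.sign_off(): hands the job in; it is judged then, once.
The state is a dict: "time": time; "joint_pos": joint angles; "qd": joint speeds; "tau": joint torques, N m; "tool_pos": TCP position; "tcp_rot": TCP orientation; "force": force on the tool from outside, world axes, zero at the start; "torque": the same for the moment, N m; "gripper_width": finger opening in mm; "gripper_force": force on a finger pad.
Only numpy, scipy, OpenCV 4.12 (cv2) and the standard library are available. Lean on these libraries where they do the work, as an engineer would, in place of code of your own. Each camera call takes 0.05 s, during which the arm holds its last target. There are 200 camera calls.

## Working session

There is one attempt and no reset: what is moved stays moved. The work goes in short steps, each a Python script; the robot and the scene stay as the last script left them, time stands still between calls to the robot, and variables do not carry over. Pictures are saved under pics/ and viewed, at most 10 in all, crops included, and the job is handed in when it is done.

```bash
ls; mkdir -p pics; python3 - <<'E'
from workcell import robot
import cv2,numpy as np
for n in("top","scene"):
    im=robot.get_image(n); cv2.imwrite(f"pics/{n}0.png",im[:,:,::-1])
    m=robot.camera_model(n); print(n,{k:np.round(v,3).tolist() if not isinstance(v,str) else v for k,v in m.items()})
print(robot.get_obs()); print(robot.pinch_z)
E
```

```text
pics
top {'K': [[488.036, 0.0, 274.244], [0.0, 488.036, 205.659], [0.0, 0.0, 1.0]], 'view': [[0.021, -1.0, -0.022, 17.861], [0.996, 0.019, 0.091, -601.618], [-0.09, -0.024, 0.996, -845.179], [0.0, 0.0, 0.0, 1.0]]}
scene {'K': [[438.323, 0.0, 279.667], [0.0, 438.323, 205.207], [0.0, 0.0, 1.0]], 'view': [[-0.168, 0.986, -0.017, 107.114], [-0.743, -0.116, 0.659, 366.468], [0.647, 0.124, 0.752, -1183.762], [0.0, 0.0, 0.0, 1.0]]}
{'time': 0.1, 'joint_pos': array([-1.26959850e+00,  3.51198396e-01,  1.65232630e+00, -2.93759145e-05,
        1.13909777e+00, -8.45759282e-02]), 'qd': array([-0.00050153, -0.00072274, -0.0027544 , -0.00121736,  0.00198332,
        0.00024493]), 'tau': array([ 6.41515508e-04, -4.98025060e+01, -2.85704684e+01,  7.00550876e-02,
        2.39083538e-02, -2.79762492e-05]), 'tool_pos': array([ 206.89301038, -509.28426481,  218.15932163]), 'tcp_rot': array([ 9.81453622e-01,  1.91699041e-01, -6.89201536e-05, -5.10447556e-04]), 'force': array([ 3.72690789e-04,  7.60999908e-01, -3.28595255e-02]), 'torque': array([-0.00868041, -0.00936177,  0.01259201]), 'gripper_force': 0.0, 'gripper_width': 92.92839677628797}
18.8
```

View pics/top0.png

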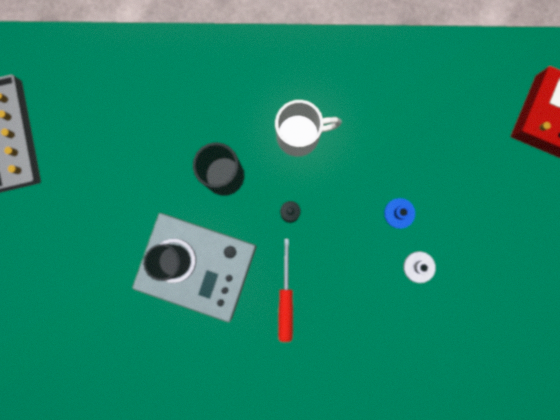

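View pics/scene0.png

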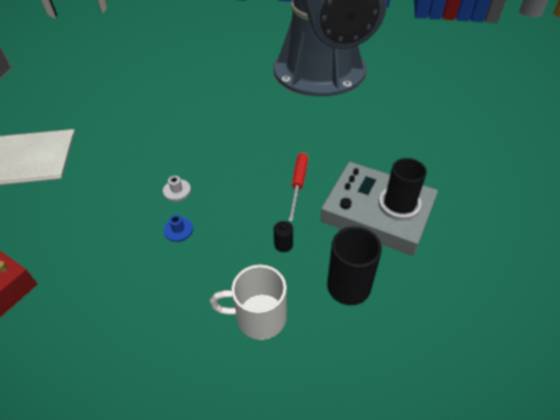

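Top view: the cap candidates are the aluminium one (420,267) and the blue one (400,212). The can candidates are the one in the nest (168,261), the large black one (218,168) and the spare (290,211). I choose aluminium (420,267) and the can in the nest (168,261). In the scene view these are at (176,188) and (405,185). Next I measure both from the two views and move the wrist camera over the cap.

```bash
cat > h.py <<'E'
from workcell import robot
import cv2, numpy as np
from scipy.spatial.transform import Rotation as R
def ray(m,px):
    V=m["view"]; Rm=V[:3,:3]; c=-Rm.T@V[:3,3]
    n=np.linalg.inv(m["K"])@[px[0],px[1],1]
    d=Rm.T@(n*[1,-1,-1]); return c,d/np.linalg.norm(d)
def onplane(m,px,z):
    c,d=ray(m,px); return c+d*(z-c[2])/d[2]
def tri(rays):
    A=np.zeros((3,3));b=np.zeros(3)
    for c,d in rays:
        P=np.eye(3)-np.outer(d,d);A+=P;b+=P@c
    x=np.linalg.solve(A,b)
    return x,[float(np.linalg.norm((np.eye(3)-np.outer(d,d))@(x-c))) for c,d in rays]
def proj(m,p):
    q=m["view"]@np.r_[p,1]; v=m["K"]@(q[:3]*[1,-1,-1]); return v[:2]/v[2]
def down(yaw): # tool z down, tool y (closing line) at angle yaw+90deg
    return (R.from_euler('z',yaw)*R.from_euler('x',np.pi)).as_quat()
def snap(name,fn=None):
    m=robot.camera_model(name); im=np.array(robot.get_image(name))
    if fn: cv2.imwrite(f"pics/{fn}.png",im[:,:,::-1])
    return im,m
def blobs(mask,amin=60):
    n,l,s,c=cv2.connectedComponentsWithStats(mask.astype(np.uint8))
    return [(s[i].tolist(),c[i].round(1).tolist()) for i in range(1,n) if s[i][4]>amin]
E
python3 - <<'E'
from h import *
T=cv2.imread("pics/top0.png");S=cv2.imread("pics/scene0.png")
mt,ms=robot.camera_model("top"),robot.camera_model("scene")
print("cap flange z14",onplane(mt,(419.5,267),14),onplane(ms,(176.5,188),14),"tri stubtop",tri([ray(mt,(423.5,267.5)),ray(ms,(174.5,180))]))
print("can rim tri",tri([ray(mt,(160,262)),ray(ms,(407,169))]))
print("nest tri",tri([ray(mt,(171,260)),ray(ms,(401,202))]))
bx=[(161,213),(254,245),(231,321),(134,288)]
print("box",[onplane(mt,p,45).round(0).tolist() for p in bx])
V=robot.camera_model("wrist"); o=robot.get_obs()
c=-V["view"][:3,:3].T@V["view"][:3,3]
Rt=R.from_quat(o["tcp_rot"]).as_matrix()
print("K",V["K"].tolist(),"cam in tool",Rt.T@(c-o["tool_pos"]),"viewdir in tool",Rt.T@(-V["view"][2,:3]),"up",Rt.T@V["view"][1,:3])
E
```

```text
cap flange z14 [ 497.4199634  -231.24452313   14.        ] [ 495.28521063 -234.3212836    14.        ] tri stubtop (array([ 497.58629003, -231.80362862,   39.52734548]), [0.6222886255223652, 0.6222886255223535])
can rim tri (array([500.0679863 , 199.39491902, 135.45055789]), [3.8282116592255067, 3.8282116592255178])
nest tri (array([501.41601482, 203.03751196,  54.09933013]), [2.1374361964681814, 2.1374361964681503])
box [[583.0, 228.0, 45.0], [530.0, 63.0, 45.0], [399.0, 100.0, 45.0], [451.0, 270.0, 45.0]]
K [[326.4534202918726, 0.0, 283.26362523562744], [0.0, 326.4534202918726, 203.81855209281423], [0.0, 0.0, 1.0]] cam in tool [  82.90746916    0.38815955 -165.68111949] viewdir in tool [-2.97863229e-01  1.36175324e-04  9.54608547e-01] up [ 9.54608331e-01 -6.45635196e-04  2.97863253e-01]
```

```bash
python3 - <<'E'
from h import *
for p in [(497,-232,17),(500,200,150),(500,200,96),(500,200,320)]: print(p,robot.solve_ik(p,down(0)))
robot.goto([497,-232,180],down(0)); a=snap("wrist","w1")
robot.line_to([450,-232,180],speed=200); b=snap("wrist","w2")
print(robot.get_obs()["time"],robot.get_obs()["tool_pos"])
for im,m in(a,b):
    print("exp top",proj(m,[497.5,-232,40]))
    h=cv2.cvtColor(im,cv2.COLOR_RGB2HSV)
    print(blobs((h[...,1]<70)&(h[...,2]>110)))
np.savez("w12.npz",v1=a[1]["view"],v2=b[1]["view"])
v=np.hstack([a[0][100:400,100:450],b[0][100:400,100:450]]); cv2.imwrite("pics/w12.png",v[:,:,::-1])
E
```

```text
(497, -232, 17) [-5.21618569e-01  6.35039604e-01  1.78835895e+00 -4.44089210e-16
  7.18194103e-01  1.04917776e+00]
(500, 200, 150) [ 2.94050381e-01  4.12741852e-01  1.74842849e+00 -4.44089210e-16
  9.80422313e-01  1.86484671e+00]
(500, 200, 96) [ 2.94050381e-01  4.90778268e-01  1.78572954e+00 -4.44089210e-16
  8.65084847e-01  1.86484671e+00]
(500, 200, 320) [ 2.94050381e-01  2.44023236e-01  1.54377761e+00 -4.44089210e-16
  1.35379180e+00  1.86484671e+00]
2.075 [ 450.30440982 -232.66929403  180.39326016]
exp top [281.92459151 190.93963637]
[([44, 141, 24, 85, 440], [55.5, 180.9]), ([258, 158, 52, 52, 1961], [283.7, 183.0]), ([521, 174, 39, 115, 3598], [543.3, 230.6]), ([113, 243, 83, 78, 2386], [152.6, 286.6]), ([371, 243, 84, 78, 2508], [413.1, 286.9]), ([410, 356, 37, 38, 882], [430.2, 371.7])]
exp top [281.73070829 141.94819571]
[([34, 92, 25, 92, 512], [45.8, 135.4]), ([257, 111, 54, 55, 2211], [283.7, 137.9]), ([531, 133, 29, 140, 3049], [548.1, 198.0]), ([113, 243, 83, 78, 2385], [152.6, 286.6]), ([371, 243, 84, 78, 2507], [413.1, 286.9]), ([410, 356, 37, 38, 881], [430.2, 371.6])]
```

View pics/w12.png

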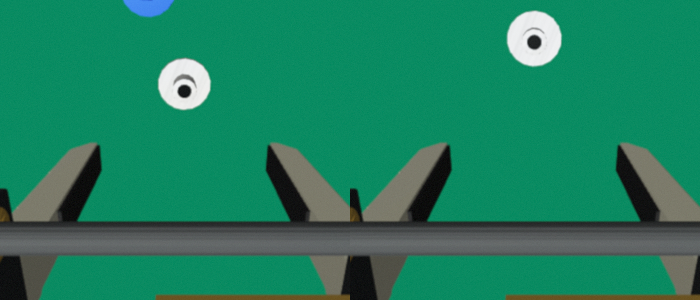

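The close crop shows the plain aluminium cap: flange at w1 (284,184) and w2 (284,138), with the dark recess in the stub's top at (284,191) and (284,142). The blue cap is clearly separate. Now I triangulate, grip and lift.

```bash
python3 - <<'E'
from h import *
z=np.load("w12.npz"); K=robot.camera_model("wrist")["K"]; rs=[];fl=[]
for fn,v,c in(("w1","v1",(284,184)),("w2","v2",(284,138))):
    im=cv2.imread(f"pics/{fn}.png"); g=im.max(2); s=np.zeros(g.shape,bool); s[c[1]-24:c[1]+24,c[0]-20:c[0]+20]=1
    d=blobs((g<90)&s,20); m={"K":K,"view":z[v]}
    h=cv2.cvtColor(im,cv2.COLOR_BGR2HSV); f=((h[...,1]<70)&(h[...,2]>110)); f[:c[1]-35]=0;f[c[1]+35:]=0;f[:,:c[0]-35]=0;f[:,c[0]+35:]=0
    cn=max(cv2.findContours(f.astype(np.uint8),0,2)[0],key=cv2.contourArea); e=cv2.fitEllipse(cv2.convexHull(cn))
    print(d,e); px=max(d,key=lambda b:b[0][4])[1]; rs.append(ray(m,px)); fl.append(ray(m,e[0])); print("flange on z14",onplane(m,e[0],14),"hole z40",onplane(m,px,40))
print("stub top",tri(rs),"flange",tri(fl))
E
```

```text
[([278, 185, 13, 12, 121], [284.0, 190.8])] ((283.80487060546875, 183.47872924804688), (51.286537170410156, 52.173377990722656), 96.48036193847656)
flange on z14 [ 498.56228644 -233.869584     14.        ] hole z40 [ 497.64035434 -234.01129712   40.        ]
[([278, 136, 13, 13, 138], [283.9, 141.8])] ((283.75347900390625, 138.150634765625), (54.19780731201172, 55.080841064453125), 168.52609252929688)
flange on z14 [ 498.27569299 -233.92625165   14.        ] hole z40 [ 497.6339309  -234.01191268   40.        ]
stub top (array([ 497.629162  , -234.0117084 ,   39.95835616]), [0.0003003928311712416, 0.0003003928311923376]) flange (array([ 498.06553186, -233.90186897,   11.97179121]), [0.028174174897177478, 0.02817417489721523])
```

```bash
python3 - <<'E'
from h import *
X,Y=498.,-233.9
robot.set_gripper(60)
robot.goto([X,Y,80],down(0)); print(robot.line_to([X,Y,17.5],speed=60,max_force=8))
o=robot.get_obs(); print(o["tool_pos"],o["force"])
robot.set_gripper(15); o=robot.get_obs(); print("grip",o["gripper_width"],o["gripper_force"],o["tool_pos"],o["force"])
robot.line_to([X,Y,250],speed=150); o=robot.get_obs(); print("lift",o["gripper_width"],o["gripper_force"],o["force"])
robot.goto([420,170,270],down(0)); robot.sleep(.2); a=snap("wrist","c1")
robot.line_to([420,230,270],speed=150); robot.sleep(.2); b=snap("wrist","c2")
np.savez("c12.npz",v1=a[1]["view"],v2=b[1]["view"])
for im,m in(a,b): print(proj(m,[500,200,135]),proj(m,[501,203,45]))
print(robot.get_obs()["time"],robot.get_obs()["tool_pos"])
v=np.hstack([a[0][:,80:480],b[0][:,80:480]]); cv2.imwrite("pics/c12.png",v[:,:,::-1])
E
```

```text
False
[ 498.21547862 -234.01384077   17.85453095] [-0.90911949  0.9196572   0.32282625]
grip 23.3964175963767 30.000173449516296 [ 498.0274472  -233.91336778   17.53272707] [0.89573264 0.85449456 0.69790272]
lift 23.187006955310398 29.999889135360718 [ 1.18071859 -0.17204174 -0.8003029 ]
[247.947547   105.97279768] [253.40696917 104.1236372 ]
[315.78750183 105.70744522] [305.70128865 103.937598  ]
9.4667 [420.09713204 229.37630301 270.09296723]
```

View pics/c12.png

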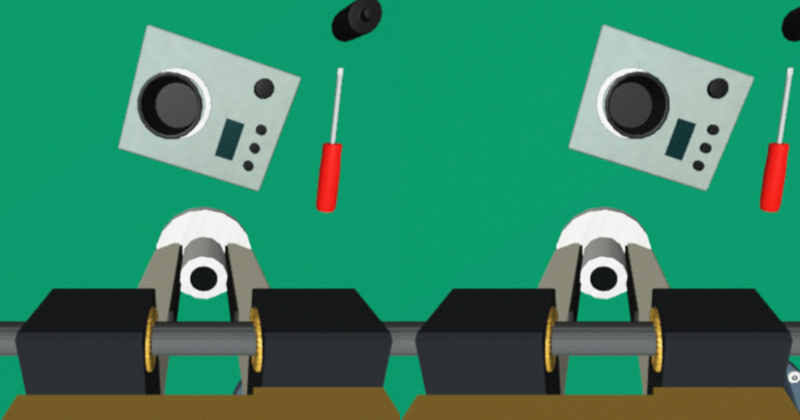

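The cap is held level between the pads, with its stub recess at (284,278). The can mouth is at about (250,104) in c1 and (317,104) in c2, inside the white ring. At these angles its outer contour is the rim alone.

```bash
python3 - <<'E'
from h import *
z=np.load("c12.npz"); K=robot.camera_model("wrist")["K"]; rs=[];o=robot.get_obs()
for fn,v in(("c1","v1"),("c2","v2")):
    im=cv2.imread(f"pics/{fn}.png"); m={"K":K,"view":z[v]}
    for th in(80,110):
        d=(im.max(2)<th); d[160:]=0; d[:55]=0; d[:,:200]=0
        cn=max(cv2.findContours(d.astype(np.uint8),0,cv2.CHAIN_APPROX_NONE)[0],key=cv2.contourArea)
        e=cv2.fitEllipse(cv2.convexHull(cn)); print(fn,th,np.round(e[0],1),np.round(e[1],1),onplane(m,e[0],135).round(2))
    rs.append(ray(m,e[0]))
    w=(im.min(2)>150).astype(np.uint8); 
    d=im.max(2)<60; d[:262]=0; d[295:]=0; d[:,:268]=0; d[:,300:]=0
    b=max(blobs(d,30),key=lambda b:b[0][4]); p=onplane(m,b[1],o["tool_pos"][2]+22.5); print("hole",b[1],p)
print("rim",tri(rs))
E
```

```text
c1 80 [249.7 105.4] [63.1 64.6] [500.48 198.43 135.  ]
c1 110 [249.5 105.1] [63.8 66.5] [500.74 198.59 135.  ]
hole [283.1, 278.3] [420.23988677 168.98992771 292.59296723]
c2 80 [317.2 105. ] [61.5 66. ] [500.58 198.74 135.  ]
c2 110 [317.  104.7] [63.7 66.6] [500.82 198.95 135.  ]
hole [283.2, 278.3] [419.90698989 228.76907231 292.59296723]
rim (array([500.76550983, 198.7710048 , 133.19630915]), [0.03980258749357789, 0.03980258749352775])
```

```bash
python3 - <<'E'
from h import *
X,Y=500.6,199.1
robot.line_to([X,Y,200],speed=120); robot.line_to([X,Y,158],speed=60); robot.sleep(.4)
a=snap("wrist","d1"); print(robot.get_obs()["tool_pos"])
print(robot.line_to([X,Y,143],speed=15,max_force=5)); robot.sleep(.2)
o=robot.get_obs(); print(o["time"],o["tool_pos"],o["force"],o["torque"])
b=snap("wrist","d2"); v=np.hstack([a[0][100:400,90:490],b[0][100:400,90:490]]); cv2.imwrite("pics/d12.png",v[:,:,::-1])
E
```

```text
[500.63123098 199.10902416 158.09977766]
True
12.8833 [500.52031335 199.0877635  144.47563328] [-0.60606022 -0.32187426  5.08668345] [-0.03507305  0.15814749 -0.02575502]
```

View pics/d12.png

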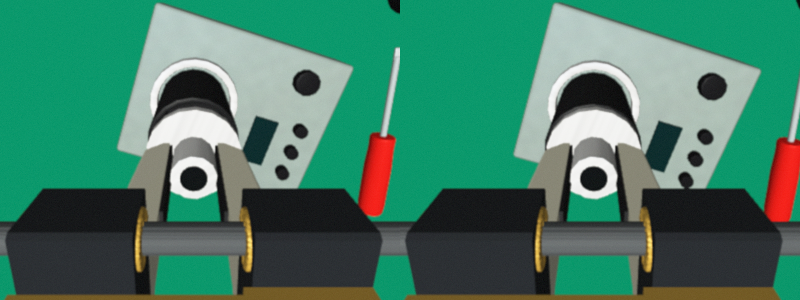

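Left: spigot just above the mouth. Right: flange down on the rim. Contact came at TCP z 144.5, which is exactly the seated height. I release, back off and check.

```bash
python3 - <<'E'
from h import *
X,Y=500.6,199.1
robot.set_gripper(92); robot.sleep(.2); print(robot.get_obs()["force"],robot.get_obs()["gripper_width"])
robot.line_to([X,Y,215],speed=80); robot.sleep(.2); a=snap("wrist","e1"); s=snap("scene","e2")
robot.line_to([X-50,Y,215],speed=150); robot.sleep(.2); b=snap("wrist","e3")
np.savez("e13.npz",v1=a[1]["view"],v2=b[1]["view"])
for im,m in(a,b):print(proj(m,[X,Y,167]),proj(m,[X,Y,141]))
S=cv2.resize(s[0][130:270,320:460],(300,300),interpolation=cv2.INTER_CUBIC)
v=np.hstack([a[0][60:360,160:410],b[0][60:360,160:410],S]); cv2.imwrite("pics/e.png",v[:,:,::-1]); print(v.shape,robot.get_obs()["time"])
E
```

```text
[ 0.40673061 -0.42159855  0.1560155 ] 91.89306834068731
[282.32260942 226.05197957] [282.39117575 213.81495123]
[282.33867361 155.87064937] [282.41788126 150.22058966]
(300, 800, 3) 16.3833
```

View pics/e.png

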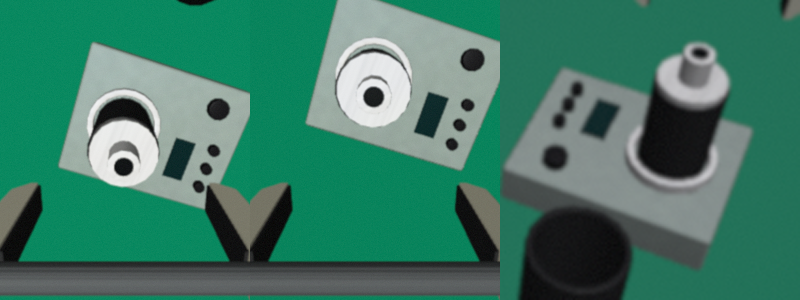

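```bash
python3 - <<'E'
from h import *
z=np.load("e13.npz"); K=robot.camera_model("wrist")["K"]; rs=[];fl=[]
for fn,v,c in(("e1","v1",(284,227)),("e3","v2",(284,157))):
    im=cv2.imread(f"pics/{fn}.png"); m={"K":K,"view":z[v]}
    d=np.zeros(im.shape[:2],bool); d[c[1]-13:c[1]+13,c[0]-13:c[0]+13]=1
    b=max(blobs((im.max(2)<90)&d,20),key=lambda b:b[0][4]); rs.append(ray(m,b[1])); print(b)
t=tri(rs); print("stub top",t)
X,Y=500.6,199.1
robot.line_to([X,Y,215],speed=120)
print(robot.line_to([X,Y,98],speed=70,max_force=8)); robot.sleep(.2)
robot.set_gripper(45); robot.sleep(.2); o=robot.get_obs(); print(o["gripper_width"],o["gripper_force"],o["tool_pos"],o["force"],o["torque"])
a=snap("wrist","f1"); s=snap("scene","f2")
S=cv2.resize(s[0][110:270,320:480],(300,300),interpolation=cv2.INTER_CUBIC)
v=np.hstack([a[0][60:360,90:490],S]); cv2.imwrite("pics/f.png",v[:,:,::-1]); print(o["time"])
E
```

```text
([275, 218, 18, 18, 248], [283.4, 226.5])
([274, 147, 19, 20, 301], [283.2, 156.5])
stub top (array([500.1336958 , 198.44068923, 166.66764634]), [0.09474821160188354, 0.09474821160182202])
False
57.555948290537664 29.998296601697803 [500.59891308 199.14755382  98.02099667] [ 0.64273728  0.50035    -0.58712009] [0.17836177 0.05992688 0.00594129]
19.8167
```

View pics/f.png

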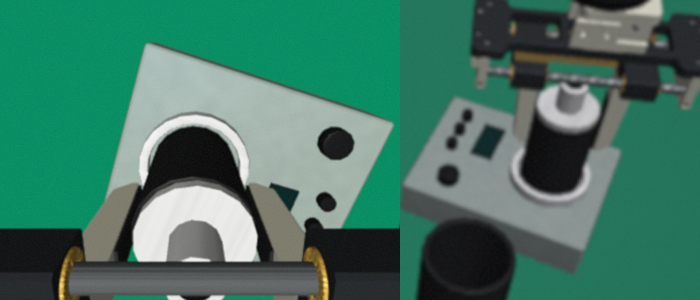

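The stub top triangulates at z 166.7, where a seated cap would put it at 167. The can is gripped across its wall (57.6 mm) below the level flange. I lift it straight up by 100 mm.

```bash
python3 - <<'E'
from h import *
X,Y=500.6,199.1
robot.line_to([X,Y,120],speed=30); o=robot.get_obs(); print(o["gripper_width"],o["force"])
robot.line_to([X,Y,198],speed=60); robot.sleep(.6); o=robot.get_obs(); print(o["gripper_width"],o["gripper_force"],o["tool_pos"],o["force"],o["torque"],o["time"])
a=snap("wrist","g1"); s=snap("scene","g2"); t=snap("top","g3")
for n,m in(("sc",s[1]),("w",a[1])): print(n,"bottom",proj(m,[X,Y,145]),"rim",proj(m,[X,Y,235]))
S=cv2.resize(s[0][60:260,320:520],(380,380),interpolation=cv2.INTER_CUBIC)
v=np.hstack([a[0][20:400,70:490],S]); cv2.imwrite("pics/g.png",v[:,:,::-1])
E
```

```text
57.99610310460028 [ 0.20689396 -0.03020027 -3.85313721]
57.83064168080196 29.996270248666406 [500.60477727 199.0800195  197.99403959] [ 0.23314893 -1.11066945 -3.10182176] [-0.00970043  0.04939115 -0.02153112] 22.85
sc bottom [410.38396481 164.81084771] rim [422.78926347 121.17256968]
w bottom [282.42113824 223.53699307] rim [282.02914725 294.57171605]
```

View pics/g.png

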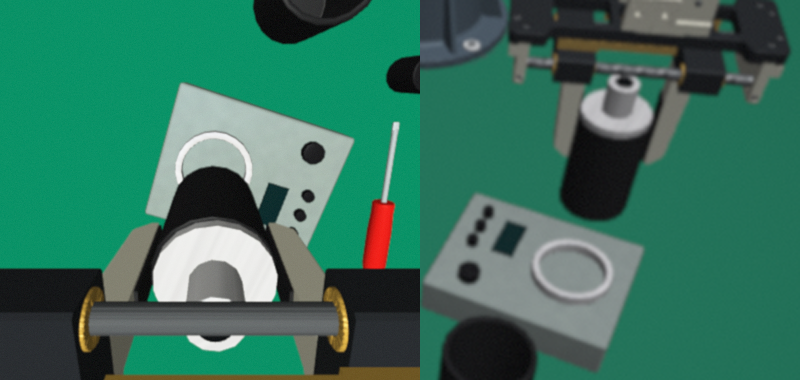

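The can hangs clear of the nest with the cap on. I check its uprightness against the picture taken before the lift.

```bash
python3 - <<'E'
from h import *
for fn in("f1","g1"):
    im=cv2.imread(f"pics/{fn}.png"); h=cv2.cvtColor(im,cv2.COLOR_BGR2HSV)
    w=((h[...,1]<25)&(h[...,2]>200)); 
    col=[np.where(w[225:,c])[0][0]+225 for c in(250,265,283,300,315)]
    row=[(np.where(w[r,200:370])[0][[0,-1]]+200).tolist() for r in(275,285,295)]
    print(fn,"flange edge",col,row)
# foot of the can in the lifted view: predicted bottom ellipse for an upright can vs dark silhouette
im=cv2.imread("pics/g1.png"); m=robot.camera_model("wrist"); d=im.max(2)<75
c=np.array([500.4,198.6]); an=np.linspace(0,2*np.pi,180)
for zz in(145,):
    E=np.array([proj(m,[c[0]+29*np.cos(t),c[1]+29*np.sin(t),zz]) for t in an])
    print("pred foot top row",E[:,1].min(),"cols",E[:,0].min(),E[:,0].max())
print("seen top row",np.where(d[150:240,283])[0][0]+150,"cols at row",[ (r,(np.where(d[r,200:380])[0][[0,-1]]+200).tolist()) for r in(195,205,215)])
im=cv2.imread("pics/g2.png"); ms=robot.camera_model("scene"); d=im.max(2)<50
for z in(150,165,180,195):
    p=proj(ms,[*c,z]); r=int(round(p[1])); x=np.where(d[r,380:445])[0]+380; print("scene z",z,"pred",p.round(1),"seen",x.min(),x.max(),(x.min()+x.max())/2)
E
```

```text
f1 flange edge [np.int64(256), np.int64(249), np.int64(247), np.int64(249), np.int64(254)] [[230, 339], [226, 343], [224, 346]]
g1 flange edge [np.int64(256), np.int64(249), np.int64(247), np.int64(249), np.int64(254)] [[230, 339], [226, 343], [224, 346]]
pred foot top row 184.39499158955243 cols 242.5539260290852 323.6815906589924
seen top row 187 cols at row [(195, [258, 308]), (205, [249, 345]), (215, [245, 379])]
scene z 150 pred [410.7 162.5] seen 394 429 411.5
scene z 165 pred [412.6 155.7] seen 395 431 413.0
scene z 180 pred [414.6 148.7] seen 397 433 415.0
scene z 195 pred [416.6 141.5] seen 399 437 418.0
```

The flange edge is pixel-identical before and after the lift, so there was no slip or tilt. The foot and axis match an upright can at 100 mm above the box. I hand in.

```bash
python3 -c "
from workcell import robot
o=robot.get_obs(); print(o['gripper_width'],o['tool_pos'],o['time']); print(robot.sign_off())"
```

```text
57.91368137716506 [500.62206406 199.11016103 198.0251267 ] 23.0
the job is handed in; nothing more can be done
None
```

The aluminium cap is seated level on the can, and the arm is holding the can upright and still with its bottom about 10 cm above the box; I handed the job in at 23.0 s, and the mug, screwdriver and spare can were not touched.

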